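Pull the tall radio card and stand it on the bench

ROBOT

A 7-joint arm with a two-finger parallel gripper is mounted at the origin on the work surface. World frame = base frame: x ahead of the robot, y to its left, z up, the work surface at z = 0. Lengths are in m, angles in degrees, forces in N, time in s.
With the tool pointing down it reaches from about 0.35 to 0.775 m from the base axis. Payload 3.1 kg.
Tool frame: the origin (TCP) lies at the very end of the fingers, on their centre line; the grasp point (between the pads) lies env.grip_point_offset behind it (env.grip_point_offset is the distance from the TCP to the grasp point, in m); z points along the fingers, y is the direction in which the jaws open and shut (so a half turn about z gives the same grasp; the last joint's range is limited). The gripper opens to 85 mm and grips with 20 to 120 N. Pads are 22 mm wide; open, the fingers measure 114 mm over their backs; the gripper's body (76 mm by 85 mm) begins 54 mm behind the grasp point. The pads swing forward as they close: fully open they stand 13 mm farther back than shut.
Start: joints at [68.944, 17.813, 0.802, 86.603, -0.252, 75.585, -1.558], TCP at [0.176, -0.521, 0.231] pointing down, gripper open.
Joint ranges: [-154.91, 154.91], [-16.99, 109.72], [-72.82, 74.43], [7.12, 147.25], [-82.49, 262.49], [11.32, 116.49], [-174.64, 174.64]. Speed limits (degrees/s): [159.86, 159.86, 180, 180, 180, 180, 180].

INTERFACE

Orientations are given as a 3x3 rotation matrix whose columns are the frame's x, y, z axes.
In Python, from plant import env gives the robot as it stands.
- The arm moves only by the tool jog_arm, never from a script. Its argument "motion" is a list of rows, each a list of 3 entries, a list of its own where there are three numbers: the shift along the tool's x, y, z in m, then the turn, a rotation vector about the tool's x, y, z in rad, then the closure in counts, from 0 (fully open) to 255 (shut). A call has 1 to 20 rows; each row shifts and turns the commanded pose from where the row before left it, along the tool's axes as they then stand; what a row does not reach is not made up. A row lasts 1/12 s, in which the tool goes at most 41.7 mm and 7.16 degrees, less where a joint would pass 70% of its speed; a pose out of reach is approached as far as the arm can. A call with a gripper value outside its range is refused whole. The fingers move at their own pace and stop on an object; "grip_force" is the grip in N (left out, the last holds). Time passes only in rows, so rows that do not move let the fingers close. It gives the time, the measured TCP pose, the force and the opening at its end, in the units of the state.
- env.get_obs(): the state, without advancing time (a new reading comes with each control period).
- env.grab_frame(name): name is "scene" or "side" or "wrist"; returns the picture (480x640x3 uint8, red, green, blue); there is no depth.
- env.camera_model(name): a dict with "mtx" (3x3 intrinsics, pixels), "rvec" (rotation vector, rad) and "tvec" (3), from world to camera coordinates, as OpenCV has them. Camera axes: x right, y down, z forward; pixel columns grow to the right and rows downward; lengths in m; the calibration is good to about 2 mm. A picture is of the moment at which its call begins: read the wrist's pose just before it. camera_model takes no time and is no camera call; for the wrist camera it gives the pose at the moment of the call.
- env.job_done(): hands the job in, once; it reports no verdict.
Trained networks look in the newest picture that a camera, given by its name, has taken for a name from the list of things; names that differ only in an ending like _2 or _b are one class to them, and where a whole thing is asked for, a point or a joint stands for the part that bears it (a point fixed in the world has none). Each returns a list of dicts, best first, with "score" (0 to 1); they miss things now and then, are a little off and sometimes report something else, mostly with a low value. They report only what shows in the picture. A call takes as long as a camera call. They do not tell look-alikes from the thing itself.
- env.trace(query, camera): "region" (480x640 bool, what is visible of it) and "at" ([column, row] in pixels, amid what is visible of it).
The state is a dict: "time_s": time; "joint_pos": joint angles; "joint_vel": joint speeds; "joint_torque": joint torques, N m; "ee_pos": TCP position; "orientation": TCP orientation; "force": force on the tool from outside, world axes, zero at the start; "moment": the same for the moment, N m; "finger_gap": opening from 0.0 (shut) to 1.0 (fully open).
Only numpy, scipy, OpenCV 4.12 (cv2) and the standard library are available. Lean on these libraries where they do the work, as an engineer would, in place of code of your own. Each camera call takes 0.05 s, during which the arm holds its last target.

TASK

Put the radio cage on standby by pressing the round push button on the grey switch box fully down and letting it go. Then draw the tall circuit card (it stands higher than its two neighbours) up along its leaning slot, out of the card cage, and lower it gently, without dropping it, into the upright slot of the bench stand, right way up and down on the slot's floor, roughly centred along the slot; let go of it. Leave the two short cards and everything else on the desk where they are.

Things in the scene. Friction and masses are not known exactly. Their poses are not given: they have to be found in the camera images.
- cage: fixed card cage on a 190 x 220 mm base, 165 mm high. Origin: centre of underside. Three slots (y = -60, 0, 60 mm) in its xz plane, leaning 40 deg from vertical towards -x (about the robot's right): a card slides out along (-0.643, 0, 0.766) in the cage's frame. Slot floors centred at x 40, z 62 mm; guides hold a card's front and rear edges for 70 mm along the slot, 1.5 mm play each way
- tall_card: tall circuit card, board 110 (x) x 4 (y) x 130 mm (z), about 0.16 kg; on its top edge an aluminium grip bar 84 (x) x 10 (y) x 15 mm (z 115 to 130). Origin: centre of its bottom edge; z points up the card to the bar. Starts fully down in any one of the three slots, leaning with it: its z is the way it slides out
- short_card_a: a short circuit card that stays in the cage: as the tall one but 88 mm high, bar 40 mm long (x) at z 73 to 88. Origin: centre of its bottom edge
- short_card_b: the other short circuit card, same size as short_card_a. Stays where it is
- stand: fixed bench stand, base 140 x 110 x 12 mm. Two upright fences along its x, 124 mm long, 15 mm apart, tops 67 mm above the table, form one wide upright slot along x at y = 0, open at both ends; its floor is the base's top, 12 mm above the table. The card may face either way. Origin: centre of underside
- standby_top (a point): centre of the top face of the round push button (32 mm across) on the grey switch box (90 x 64 x 28 mm); it is pressed straight down
- standby (a joint): travel of the push button in m: 0 up, 0.006 fully down; sprung, about 5 N when fully down; comes back up by itself
- mug: white mug, 80 mm across, 90 mm high; bystander, origin under its centre
- mouse: black computer mouse 110 x 62 x 26 mm; bystander, origin under its centre
- desk_mic: black hand microphone lying flat, 95 x 56 x 28 mm; bystander, origin under its centre
- screwdriver: screwdriver lying on the table, 170 mm long; bystander, origin at its underside
- battery_pack: black battery block standing on end, 40 x 60 x 95 mm; bystander, origin under its centre
Not all that is in view belongs to the job. Leave any blue, red or turquoise look-alike of the tall_card alone.

How it is judged:
By the outcome, as a careful person would: the job done as asked, in the order asked, and still so for the second after the job is handed in, with the robot touching nothing.
It also fails if it takes over 58 s, if anything falls off the work surface, if the arm or the gripper's body presses on something with over 40 N, if the wrist force passes 120 N, or if a joint passes its speed limit or range.

## Working session

There is one attempt and no reset: what is moved stays moved. The work goes in short steps, Python scripts to look and compute and a tool call to move; the robot and the scene stay as the last step left them, time stands still between calls to the robot, and variables do not carry over. Pictures are saved under pics/ and viewed, and the job is handed in when it is done.

Besides the shell and the picture viewer there is one more tool, called after "Emit:" in YAML: its name, and indented under it one key for each argument. jog_arm: Moves the arm, as the interface text tells. Its arguments: {"type":"object","properties":{"motion":{"type":"array","items":{"type":"array"}},"grip_force":{"type":"number"}},"required":["motion"]}

```bash
ls; mkdir -p pics; python3 - <<'E'
from plant import env
import cv2, numpy as np
print(env.grip_point_offset)
for n in ["scene","side","wrist"]:
    im=env.grab_frame(n); cv2.imwrite(f"pics/{n}0.png",im[:,:,::-1])
    m=env.camera_model(n); R=cv2.Rodrigues(np.array(m["rvec"],float))[0]
    print(n,np.round(m["mtx"],1).tolist(),"pos",(-R.T@np.array(m["tvec"]).ravel()).round(3), R[2].round(2))
o=env.get_obs();print({k:np.round(v,3).tolist() for k,v in o.items()})
E
```

```text
pics
0.0187
scene [[613.6, 0.0, 321.3], [0.0, 613.6, 245.1], [0.0, 0.0, 1.0]] pos [ 1.43  -1.209  1.424] [-0.47  0.56 -0.68]
side [[512.4, 0.0, 324.2], [0.0, 512.4, 244.9], [0.0, 0.0, 1.0]] pos [-0.071  0.912  1.067] [ 0.38 -0.64 -0.66]
wrist [[365.7, 0.0, 323.8], [0.0, 365.7, 239.2], [0.0, 0.0, 1.0]] pos [ 0.251 -0.495  0.373] [-0.29 -0.1  -0.95]
{'time_s': 0.15, 'joint_pos': [68.945, 17.85, 0.802, 86.671, -0.251, 75.586, -1.56], 'joint_vel': [0.064, -0.173, 0.032, -0.234, 0.064, 0.044, 0.103], 'joint_torque': [0.0, -38.027, 0.146, -23.085, 0.012, 0.01, 0.0], 'ee_pos': [0.176, -0.521, 0.23], 'orientation': [[0.947, 0.32, -0.001], [0.32, -0.947, 0.002], [-0.0, -0.002, -1.0]], 'force': [0.385, -0.03, -0.501], 'moment': [0.018, 0.003, -0.004], 'finger_gap': 1.0}
```

View pics/scene0.png

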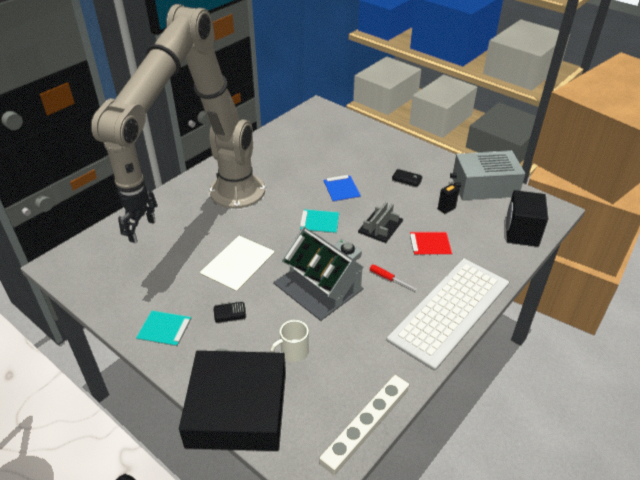

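View pics/side0.png

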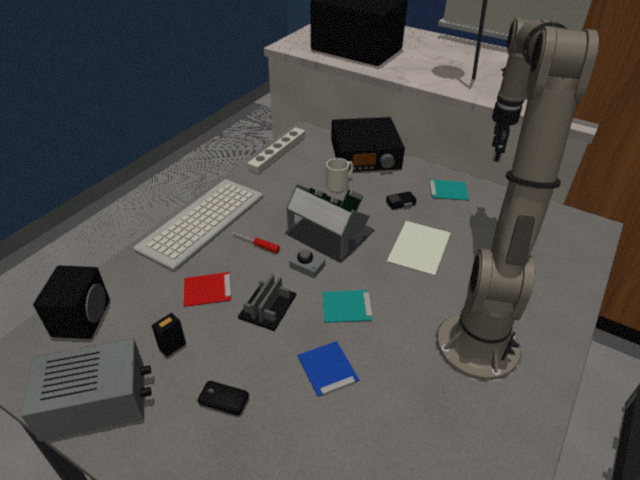

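View pics/wrist0.png

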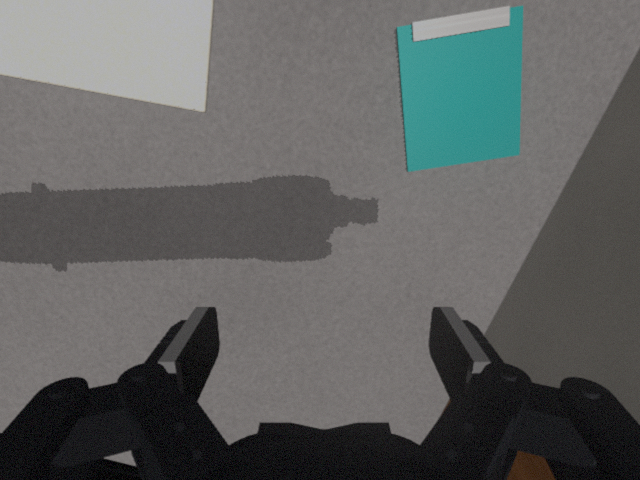

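```bash
python3 - <<'E'
import cv2, numpy as np
a=cv2.imread("pics/scene0.png")[190:330,260:440]; cv2.imwrite("pics/sc1.png",cv2.resize(a,(770,600),interpolation=cv2.INTER_CUBIC))
a=cv2.imread("pics/side0.png")[150:335,230:420]; cv2.imwrite("pics/si1.png",cv2.resize(a,(616,600),interpolation=cv2.INTER_CUBIC))
E
```

```text
(no output)
```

View pics/sc1.png

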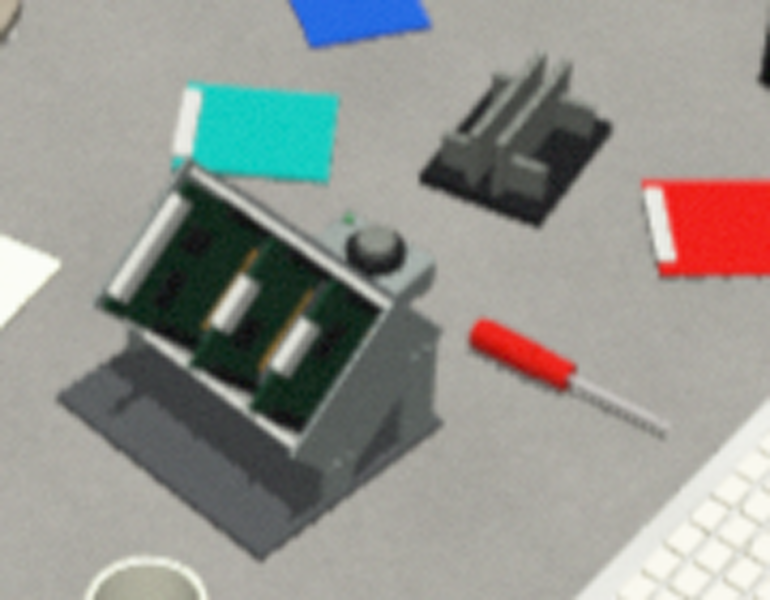

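View pics/si1.png

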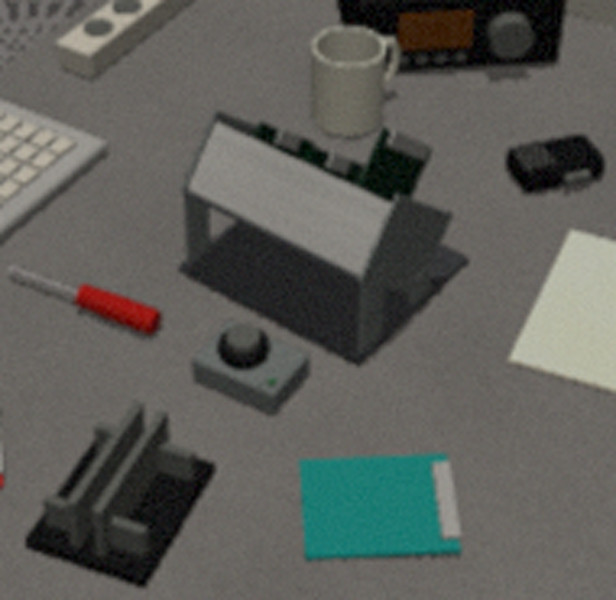

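```bash
cat > h.py <<'E'
import numpy as np, cv2
def cam(env,n):
    m=env.camera_model(n); return np.array(m["mtx"],float),np.array(m["rvec"],float).ravel(),np.array(m["tvec"],float).ravel()
def onplane(c,px,z):
    K,r,t=c; R=cv2.Rodrigues(r)[0]; C=-R.T@t
    d=R.T@np.linalg.inv(K)@np.array([px[0],px[1],1.]); return C+d*(z-C[2])/d[2]
def proj(c,P):
    K,r,t=c; return cv2.projectPoints(np.array(P,float).reshape(-1,3),r,t,K,None)[0].reshape(-1,2)
def tri(obs):
    A=[];b=[]
    for c,px in obs:
        K,r,t=c;R=cv2.Rodrigues(r)[0];C=-R.T@t;d=R.T@np.linalg.inv(K)@np.array([px[0],px[1],1.]);d/=np.linalg.norm(d)
        M=np.eye(3)-np.outer(d,d);A.append(M);b.append(M@C)
    return np.linalg.lstsq(np.vstack(A),np.hstack(b),rcond=None)[0]
def Rz(a): return np.array([[np.cos(a),-np.sin(a),0],[np.sin(a),np.cos(a),0],[0,0,1.]])
E
python3 - <<'E'
from plant import env; from h import *
s=cam(env,"scene"); d=cam(env,"side")
S=lambda u,v:(260+u/4.278,190+v/4.286); D=lambda u,v:(230+u/3.242,150+v/3.243)
for n,l,c,F,z in [("base sc",[(57,398),(260,560),(440,425)],s,S,.008),("base si",[(180,268),(358,362),(468,262)],d,D,.008),
 ("stand sc",[(420,180),(540,225),(612,128)],s,S,.012),("stand si",[(28,540),(145,585),(215,465)],d,D,.012),
 ("but sc",[(376,240)],s,S,.045),("but si",[(244,338)],d,D,.045),("box sc",[(435,262),(387,307)],s,S,.028)]:
  print(n,[onplane(c,F(*p),z).round(3)[:2].tolist() for p in l])
print("button",tri([(s,S(376,240)),(d,D(244,338))]).round(3))
print("rim corner",tri([(s,S(187,163)),(d,D(398,195))]).round(3),tri([(s,S(388,302)),(d,D(220,115))]).round(3))
print("bar",tri([(s,S(183,195)),(d,D(393,132))]).round(3))
E
```

```text
base sc [[0.443, -0.27], [0.659, -0.292], [0.678, -0.107]]
base si [[0.667, -0.098], [0.452, -0.076], [0.432, -0.259]]
stand sc [[0.503, 0.095], [0.609, 0.114], [0.585, 0.25]]
stand si [[0.573, 0.258], [0.464, 0.245], [0.49, 0.106]]
but sc [[0.541, -0.012]]
but si [[0.537, -0.013]]
box sc [[0.581, 0.012], [0.583, -0.051]]
button [ 0.539 -0.013  0.044]
rim corner [ 0.456 -0.138  0.16 ] [ 0.658 -0.157  0.159]
bar [ 0.493 -0.187  0.184]
```

Emit:
jog_arm:
  motion:
    - [[0.03, -0.022, -0.005], [0, 0, 0], 0]
    - [[0.03, -0.022, -0.005], [0, 0, 0], 0]
    - [[0.03, -0.022, -0.005], [0, 0, 0], 0]
    - [[0.03, -0.022, -0.005], [0, 0, 0], 0]
    - [[0.03, -0.022, -0.005], [0, 0, 0], 0]
    - [[0.03, -0.022, -0.005], [0, 0, 0], 0]
    - [[0.03, -0.022, -0.005], [0, 0, 0], 0]
    - [[0.03, -0.022, -0.005], [0, 0, 0], 0]
    - [[0.03, -0.022, -0.005], [0, 0, 0], 0]
    - [[0.03, -0.022, -0.005], [0, 0, 0], 0]
    - [[0.03, -0.022, -0.005], [0, 0, 0], 0]
    - [[0.03, -0.022, -0.005], [0, 0, 0], 0]
    - [[0.03, -0.022, -0.005], [0, 0, 0], 0]
    - [[0.03, -0.022, -0.005], [0, 0, 0], 0]
    - [[0.03, -0.022, -0.005], [0, 0, 0], 0]
    - [[0, 0, 0], [0, 0, -0.12], 0]
    - [[0, 0, 0], [0, 0, -0.12], 0]
    - [[0, 0, 0], [0, 0, -0.12], 0]
    - [[0, 0, 0], [0, 0, -0.12], 0]
    - [[0, 0, 0], [0, 0, -0.12], 0]

```text
time_s: 1.82
ee_pos: [0.4965, -0.0642, 0.3058]
orientation: [[0.596, 0.803, -0.001], [0.803, -0.596, 0.0], [-0.001, -0.001, -1.0]]
force: [-1.0, -0.8, 0.3]
finger_gap: 1.0
```

Emit:
jog_arm:
  motion:
    - [[0, 0, 0], [0, 0, -0.12], 255]
    - [[0, 0, 0], [0, 0, -0.12], 255]
    - [[0, 0, 0], [0, 0, -0.12], 255]
    - [[0, 0, 0], [0, 0, -0.12], 255]
    - [[0, 0, 0], [0, 0, -0.11], 255]
    - [[0, 0, 0], [0, 0, 0], 255]
    - [[0, 0, 0], [0, 0, 0], 255]

```text
time_s: 2.4
ee_pos: [0.4965, -0.0645, 0.306]
orientation: [[0.058, 0.998, -0.001], [0.998, -0.058, 0.0], [0.0, -0.001, -1.0]]
force: [-0.3, 0.2, 0.7]
finger_gap: 0.006
```

```bash
cat > snap.py <<'E'
import sys
from plant import env; from h import *
import pickle
n,f=sys.argv[1:3]
c=cam(env,n); im=env.grab_frame(n); cv2.imwrite(f"pics/{f}.png",im[:,:,::-1]); pickle.dump(c,open(f"pics/{f}.pkl","wb"))
o=env.get_obs(); print(round(o["time_s"],2),np.round(o["ee_pos"],4),np.round(o["orientation"],3).tolist(),np.round(o["joint_pos"],1),np.round(o["force"],1),np.round(o["finger_gap"],3))
E
python3 snap.py wrist w1
```

```text
2.45 [ 0.4966 -0.0645  0.3061] [[0.058, 0.998, -0.001], [0.998, -0.058, 0.0], [-0.0, -0.001, -1.0]] [ 32.9  12.9 -33.9  84.7   7.2  84.6  -4.4] [ 0.4  0.1 -0.1] 0.001
```

View pics/w1.png

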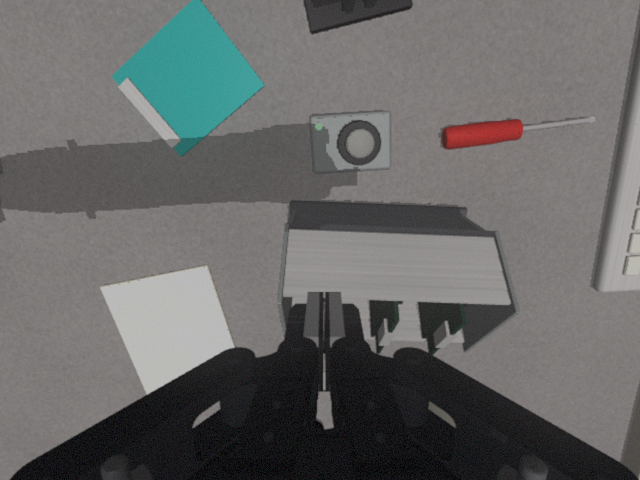

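```bash
python3 - <<'E'
import cv2
a=cv2.imread("pics/w1.png")
cv2.imwrite("pics/w1b.png",cv2.resize(a[100:185,300:400],(700,595),interpolation=cv2.INTER_CUBIC))
cv2.imwrite("pics/w1c.png",cv2.resize(a[190:440,270:530],(624,600),interpolation=cv2.INTER_CUBIC))
E
```

```text
(no output)
```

View pics/w1b.png

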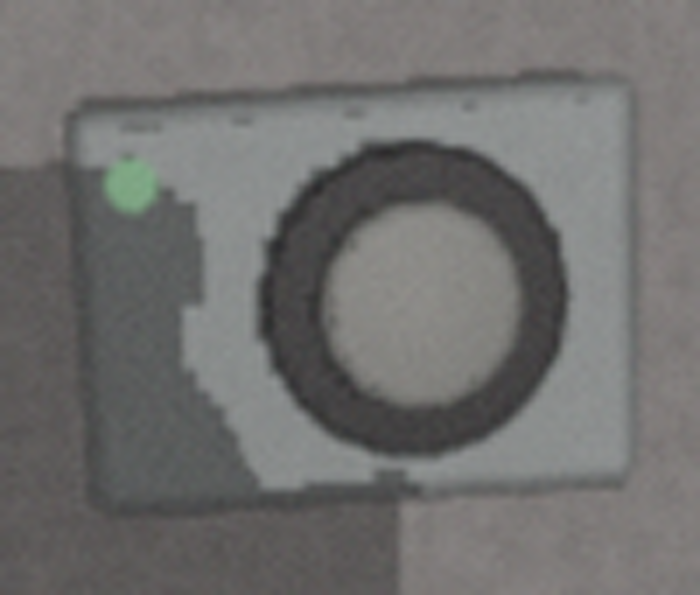

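View pics/w1c.png

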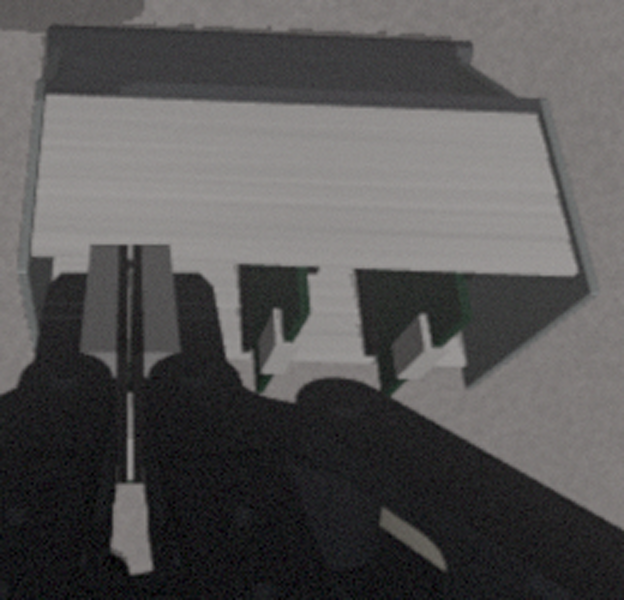

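```bash
python3 - <<'E'
from plant import env; from h import *; import pickle
w=pickle.load(open("pics/w1.pkl","rb"));s=cam(env,"scene"); d=cam(env,"side")
S=lambda u,v:(260+u/4.278,190+v/4.286); D=lambda u,v:(230+u/3.242,150+v/3.243)
px=(360.3,143.3)
for z in (.04,.045,.05): print(z,onplane(w,px,z).round(4), proj(s,onplane(w,px,z)), proj(d,onplane(w,px,z)))
print(tri([(s,S(376,240)),(d,D(244,338)),(w,px)]).round(4), S(376,240),D(244,338))
R=cv2.Rodrigues(w[1])[0]; print((-R.T@w[2]).round(3))
E
```

```text
0.04 [ 0.5395 -0.0109  0.04  ] [[347.75601832 246.66009938]] [[304.01879533 255.56175633]]
0.045 [ 0.5391 -0.0106  0.045 ] [[347.7504088  245.44293965]] [[304.08004294 254.4320944 ]]
0.05 [ 0.5386 -0.0103  0.05  ] [[347.74478268 244.22217941]] [[304.14159252 253.29686272]]
[ 0.5388 -0.0119  0.0441] (347.8915381019168, 245.99626691553897) (305.26218383713757, 254.2244835029294)
[0.501 0.014 0.448]
```

Emit:
jog_arm:
  motion:
    - [[0.028, 0.0196, 0.01], [0, 0, 0], 255]
    - [[0.028, 0.0196, 0.03], [0, 0, 0], 255]
    - [[0, 0, 0.04], [0, 0, 0], 255]
    - [[0, 0, 0.04], [0, 0, 0], 255]
    - [[0, 0, 0.04], [0, 0, 0], 255]
    - [[0, 0, 0.04], [0, 0, 0], 255]
    - [[0, 0, 0.025], [0, 0, 0], 255]
    - [[0, 0, 0.015], [0, 0, 0], 255]
    - [[0, 0, 0.006], [0, 0, 0], 255]
    - [[0, 0, 0], [0, 0, 0], 255]

```text
time_s: 3.28
ee_pos: [0.5359, -0.013, 0.0612]
orientation: [[0.056, 0.998, -0.004], [0.998, -0.056, 0.0], [-0.0, -0.004, -1.0]]
force: [-0.9, 0.0, 0.5]
finger_gap: 0.0
```

```bash
python3 snap.py side s2; python3 - <<'E'
import cv2
a=cv2.imread("pics/s2.png")[180:300,250:380]; cv2.imwrite("pics/s2c.png",cv2.resize(a,(650,600),interpolation=cv2.INTER_CUBIC))
E
```

```text
3.33 [ 0.5373 -0.0128  0.0628] [[0.056, 0.998, -0.0], [0.998, -0.056, 0.0], [0.0, -0.0, -1.0]] [ 23.3  29.  -31.9 100.5  18.   55.7 -18.9] [0.2 0.1 1. ] 0.004
```

View pics/s2c.png

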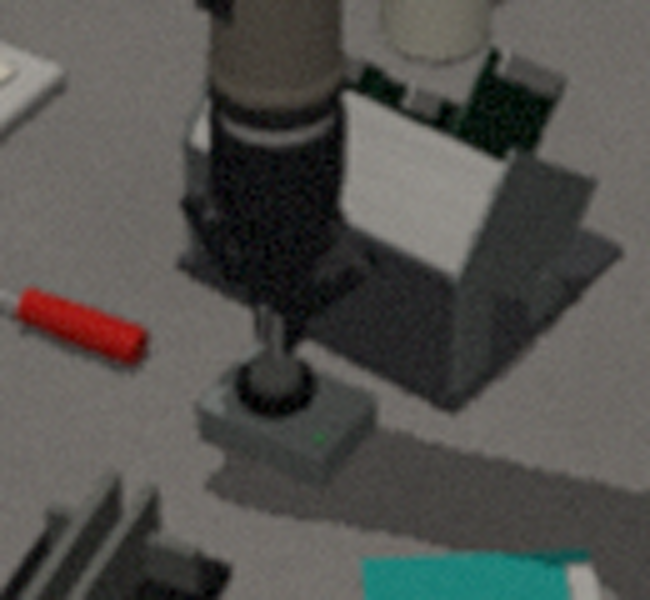

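Emit:
jog_arm:
  motion:
    - [[0.001, 0.001, 0.006], [0, 0, 0], 255]
    - [[0, 0, 0.004], [0, 0, 0], 255]
    - [[0, 0, 0.004], [0, 0, 0], 255]
    - [[0, 0, 0], [0, 0, 0], 255]

```text
time_s: 3.67
ee_pos: [0.539, -0.0119, 0.0491]
orientation: [[0.055, 0.998, 0.002], [0.998, -0.055, 0.0], [0.0, 0.002, -1.0]]
force: [0.6, -0.9, 1.3]
finger_gap: 0.004
```

Emit:
jog_arm:
  motion:
    - [[0, 0, 0.004], [0, 0, 0], 255]
    - [[0, 0, 0], [0, 0, 0], 255]

```text
time_s: 3.83
ee_pos: [0.5391, -0.0118, 0.0452]
orientation: [[0.055, 0.998, 0.002], [0.998, -0.055, 0.0], [0.0, 0.002, -1.0]]
force: [0.4, 0.8, 4.4]
finger_gap: 0.001
```

Emit:
jog_arm:
  motion:
    - [[0, 0, 0.003], [0, 0, 0], 255]
    - [[0, 0, 0], [0, 0, 0], 255]

```text
time_s: 4.0
ee_pos: [0.5392, -0.0118, 0.044]
orientation: [[0.055, 0.998, 0.002], [0.998, -0.055, -0.001], [-0.001, 0.002, -1.0]]
force: [-3.4, -0.3, 12.4]
finger_gap: -0.002
```

Emit:
jog_arm:
  motion:
    - [[0, 0, 0.003], [0, 0, 0], 255]
    - [[0, 0, 0], [0, 0, 0], 255]

```text
time_s: 4.17
ee_pos: [0.5393, -0.0119, 0.0437]
orientation: [[0.055, 0.998, 0.002], [0.998, -0.055, -0.002], [-0.002, 0.002, -1.0]]
force: [-9.0, -0.0, 28.7]
finger_gap: -0.004
```

Emit:
jog_arm:
  motion:
    - [[0, 0, -0.01], [0, 0, 0], 255]
    - [[0, 0, -0.03], [0, 0, 0], 255]
    - [[0, 0, -0.04], [0, 0, 0], 255]
    - [[0, 0, -0.04], [0, 0, 0], 255]
    - [[0, 0, -0.04], [0, 0, 0], 255]
    - [[0, 0, -0.04], [0, 0, 0], 255]
    - [[0, 0, -0.04], [0, 0, 0], 255]
    - [[-0.0377, -0.0045, 0], [0, 0, 0], 100]
    - [[-0.0377, -0.0045, 0], [0, 0, 0], 100]
    - [[-0.0377, -0.0045, 0], [0, 0, 0], 100]
    - [[-0.0377, -0.0045, 0], [0, 0, 0], 100]
    - [[-0.0377, -0.0045, 0], [0, 0, 0], 100]
    - [[-0.0377, -0.0045, 0], [0, 0, 0], 100]
    - [[-0.0377, -0.0045, 0], [0, 0, 0], 100]
    - [[0, 0, 0], [0, 0.116, 0], 100]
    - [[0, 0, 0], [0, 0.116, 0], 100]
    - [[0, 0, 0], [0, 0.116, 0], 100]
    - [[0, 0, 0], [0, 0.116, 0], 100]
    - [[0, 0, 0], [0, 0.116, 0], 100]
    - [[0, 0, 0], [0, 0.118, 0], 100]

```text
time_s: 5.83
ee_pos: [0.4921, -0.2747, 0.2792]
orientation: [[0.042, 0.998, 0.037], [0.762, -0.056, 0.645], [0.646, 0.001, -0.763]]
force: [0.6, 0.3, -0.6]
finger_gap: 0.609
```

Emit:
jog_arm:
  motion:
    - [[0, 0, 0], [0, 0, 0], 100]
    - [[0, 0, 0], [0, 0, 0], 100]

```text
time_s: 6.0
ee_pos: [0.4912, -0.2753, 0.2757]
orientation: [[0.047, 0.998, 0.034], [0.764, -0.058, 0.643], [0.644, -0.005, -0.765]]
force: [1.5, -0.1, 0.7]
finger_gap: 0.608
```

```bash
python3 snap.py wrist w3
```

```text
6.05 [ 0.4923 -0.2732  0.2784] [[0.042, 0.999, 0.034], [0.765, -0.054, 0.642], [0.643, -0.001, -0.766]] [ 61.1  40.5 -31.5  61.4 -14.7 103.3  28.4] [1.  1.1 0.5] 0.606
```

View pics/w3.png

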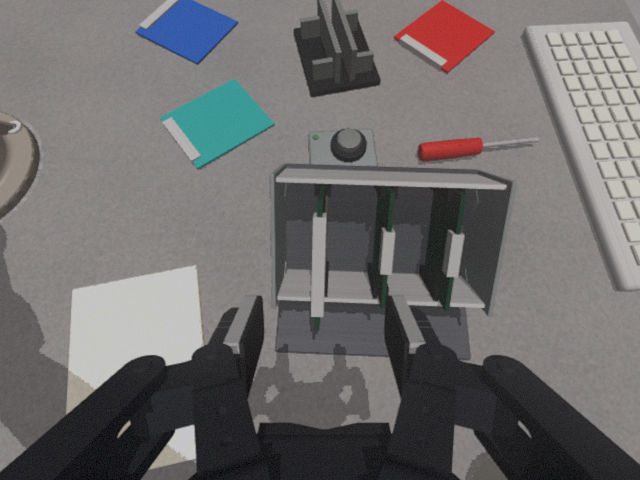

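```bash
python3 - <<'E'
import cv2
a=cv2.imread("pics/w3.png")
cv2.imwrite("pics/w3b.png",cv2.resize(a[160:360,260:520],(780,600),interpolation=cv2.INTER_CUBIC))
cv2.imwrite("pics/w3s.png",cv2.resize(a[0:110,270:400],(709,600),interpolation=cv2.INTER_CUBIC))
E
```

```text
(no output)
```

View pics/w3b.png

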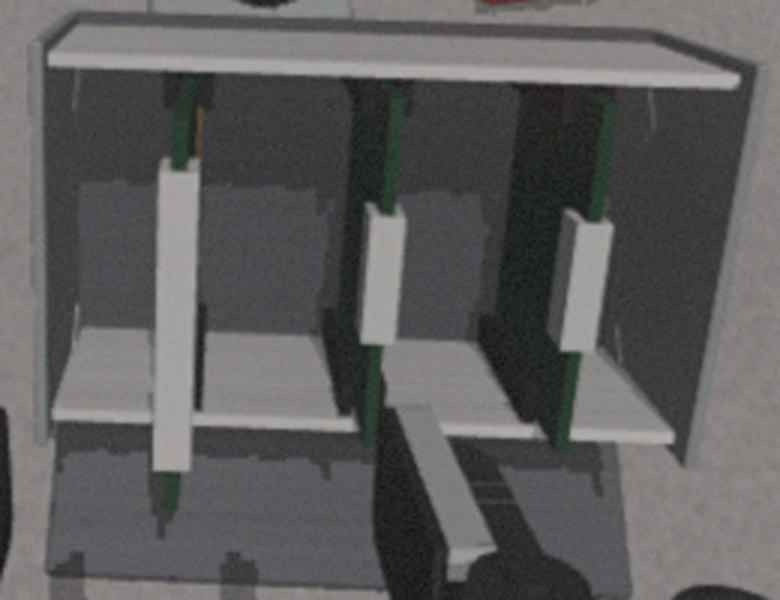

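View pics/w3s.png

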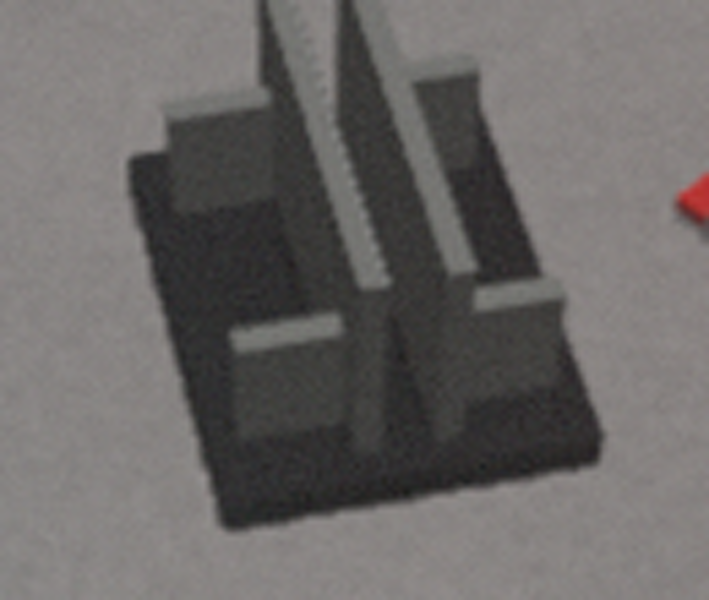

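```bash
cat > fit.py <<'E'
from plant import env; from h import *; import pickle
from scipy.optimize import least_squares
w=pickle.load(open("pics/w3.pkl","rb"))
s=cam(env,"scene"); d=cam(env,"side")
a=np.radians(40); cx=np.array([np.cos(a),0,np.sin(a)]); cz=np.array([-np.sin(a),0,np.cos(a)]); cy=np.array([0,1.,0])
def barpts(y,h,L): # order: +x end (+y,-y), -x end (+y,-y)
    o=np.array([.040,y,.062])+h*cz
    return [o+sx*L/2*cx+sy*.005*cy for sx in(1,-1) for sy in (1,-1)]
P=barpts(.06,.130,.084)+barpts(0,.088,.04)+barpts(-.06,.088,.04)
U=[(161,170),(199,173),(153,470),(190,470),(369,213),(405,215),(363,342),(397,345),(580,218),(612,222),(565,350),(600,351)]
U=[(260+u/3,160+v/3) for u,v in U]
S=lambda u,v:(260+u/4.278,190+v/4.286); D=lambda u,v:(230+u/3.242,150+v/3.243)
B=np.array([[-.095,.11,0],[-.095,-.11,0],[.095,-.11,0]]);B2=np.array([[.095,-.11,0],[.095,.11,0],[-.095,.11,0]])
bs=[S(57,400),S(260,560),S(440,427)];bd=[D(180,270),D(358,364),D(468,262)]
T=lambda p,X:(Rz(p[2])@np.array(X).T).T+np.array([p[0],p[1],0])
def f(p,full=False):
    r=[(proj(w,T(p,P))-U),0.5*(proj(s,T(p,B))-bs),0.5*(proj(d,T(p,B2))-bd)]
    return r if full else np.vstack(r).ravel()
q=least_squares(f,[.556,-.183,np.radians(86.5)],loss="soft_l1")
p=q.x; print(p[:2].round(4),np.degrees(p[2]).round(2))
for x in f(p,1): print(x.round(1).tolist())
q2=least_squares(lambda p:f(p,1)[0].ravel(),p); print("wrist only",q2.x[:2].round(4),np.degrees(q2.x[2]).round(2),f(q2.x,1)[0].round(1).tolist())
top=T(p,[np.array([.04,.06,.062])+.130*cz])[0]; print("bar top centre",top.round(4))
Z=Rz(p[2])@cz; print("card z",Z.round(4),"card y",(Rz(p[2])@cy).round(4))
pt=(w,None)
# direct PnP of tall bar
E
python3 fit.py
```

```text
[ 0.554  -0.1827] 84.58
[[-0.5, 0.2], [0.2, -0.4], [0.4, -0.1], [0.3, 0.4], [1.1, 0.6], [0.6, 0.3], [-0.3, -0.1], [-0.5, -0.7], [-0.0, 1.1], [0.9, 0.1], [-1.0, -0.5], [-1.5, -0.5]]
[[-0.5, -0.2], [-0.2, 0.1], [0.1, -0.5]]
[[-0.6, 0.3], [-0.1, 0.4], [-0.1, 0.1]]
wrist only [ 0.554  -0.1827] 84.62 [[-0.5, 0.2], [0.2, -0.4], [0.5, -0.0], [0.4, 0.4], [1.1, 0.5], [0.6, 0.2], [-0.3, -0.1], [-0.5, -0.8], [-0.0, 1.0], [0.9, 0.1], [-1.0, -0.6], [-1.5, -0.5]]
bar top centre [ 0.4901 -0.2204  0.1616]
card z [-0.0607 -0.6399  0.766 ] card y [-0.9955  0.0944  0.    ]
```

```bash
cat > delta.py <<'E'
from plant import env; from h import *
from scipy.spatial.transform import Rotation as Ro
def delta(pt,Rt,show=True):
    o=env.get_obs(); R=np.array(o["orientation"]); p=np.array(o["ee_pos"])
    rv=Ro.from_matrix(R.T@Rt).as_rotvec(); print("tcp",p.round(4),"rotvec",rv.round(4),"shift in current axes",(R.T@(pt-p)).round(4),"in target axes",(Rt.T@(pt-p)).round(4),"world",(pt-p).round(4))
E
python3 - <<'E'
from delta import *
yaw=np.radians(84.6);a=np.radians(40)
C=Rz(yaw)@np.array([[np.cos(a),0,-np.sin(a)],[0,1,0],[np.sin(a),0,np.cos(a)]])
Rt=np.column_stack([C[:,0],-C[:,1],-C[:,2]])
foot=np.array([.554,-.1827,0])+Rz(yaw)@np.array([.04,.06,.062])
for h in (.1638,.1038): delta(foot+h*C[:,2],Rt)
E
```

```text
tcp [ 0.4923 -0.2732  0.2784] rotvec [-0.0261  0.0002  0.0301] shift in current axes [-0.0348 -0.0058  0.0895] in target axes [-0.035  -0.0071  0.0893] world [-0.0042  0.0311 -0.0909]
tcp [ 0.4923 -0.2732  0.2784] rotvec [-0.0261  0.0002  0.0301] shift in current axes [-0.0348 -0.0042  0.1495] in target axes [-0.035  -0.0071  0.1493] world [-0.0005  0.0695 -0.1369]
```

Emit:
jog_arm:
  motion:
    - [[0, 0, 0], [-0.026, 0, 0.03], 100]
    - [[-0.0117, -0.0024, 0.03], [0, 0, 0], 100]
    - [[-0.0117, -0.0024, 0.03], [0, 0, 0], 100]
    - [[-0.0117, -0.0024, 0.029], [0, 0, 0], 100]
    - [[0, 0, 0], [0, 0, 0], 100]
    - [[0, 0, 0], [0, 0, 0], 100]
    - [[0, 0, 0], [0, 0, 0], 100]

```text
time_s: 6.63
ee_pos: [0.4898, -0.2426, 0.1914]
orientation: [[0.068, 0.996, 0.064], [0.765, -0.093, 0.637], [0.64, 0.006, -0.768]]
force: [-0.2, -0.2, 0.5]
finger_gap: 0.609
```

```bash
cat > tgt.py <<'E'
from delta import *
yaw=np.radians(84.6);a=np.radians(40)
C=Rz(yaw)@np.array([[np.cos(a),0,-np.sin(a)],[0,1,0],[np.sin(a),0,np.cos(a)]])
Rt=np.column_stack([C[:,0],-C[:,1],-C[:,2]])
foot=np.array([.554,-.1827,0])+Rz(yaw)@np.array([.04,.06,.062])
E
python3 snap.py wrist w4; python3 - <<'E'
from tgt import *
delta(foot+.1638*C[:,2],Rt)
c=cam(env,"wrist")
tops=[foot+.13*C[:,2]+s*.042*C[:,0]+t*.005*C[:,1] for s in (1,-1) for t in (1,-1)]
im=cv2.imread("pics/w4.png"); 
for q in proj(c,tops): print(q.round(1)); cv2.circle(im,tuple(int(round(v)) for v in q),3,(0,0,255),1)
cv2.imwrite("pics/w4m.png",im)
E
```

```text
6.68 [ 0.49   -0.2434  0.1914] [[0.068, 0.996, 0.065], [0.766, -0.094, 0.636], [0.64, 0.006, -0.769]] [ 62.5  39.9 -31.3  75.3 -14.9  89.5  31.4] [ 0.8 -1.1 -0.5] 0.611
tcp [ 0.49   -0.2434  0.1914] rotvec [0.0046 0.0042 0.0042] shift in current axes [-0.0016 -0.002   0.0037] in target axes [-0.0017 -0.0019  0.0037] world [-0.0018  0.0013 -0.0039]
[309.4 201.3]
[329.4 201.3]
[310.4 345.8]
[328.  345.9]
```

View pics/w4m.png

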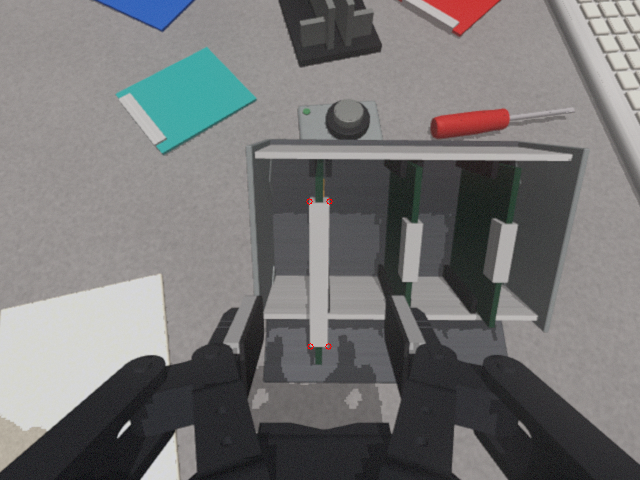

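Emit:
jog_arm:
  motion:
    - [[-0.0016, -0.002, 0.012], [0.004, 0.004, 0.004], 100]
    - [[0, 0, 0.02], [0, 0, 0], 100]
    - [[0, 0, 0.02], [0, 0, 0], 100]
    - [[0, 0, 0.011], [0, 0, 0], 100]
    - [[0, 0, 0], [0, 0, 0], 100]
    - [[0, 0, 0], [0, 0, 0], 100]

```text
time_s: 7.18
ee_pos: [0.4908, -0.2042, 0.1405]
orientation: [[0.074, 0.995, 0.06], [0.761, -0.095, 0.642], [0.644, -0.002, -0.765]]
force: [-0.4, -0.2, 0.8]
finger_gap: 0.613
```

```bash
python3 snap.py wrist w5; python3 - <<'E'
from tgt import *
delta(foot+.1038*C[:,2],Rt)
E
```

```text
7.23 [ 0.491  -0.2049  0.1406] [[0.074, 0.995, 0.061], [0.762, -0.096, 0.641], [0.644, -0.002, -0.765]] [ 61.3  40.4 -31.7  82.9 -15.2  81.4  32.1] [-0.9  0.   0.4] 0.604
tcp [ 0.491  -0.2049  0.1406] rotvec [ 0.     -0.0012 -0.0025] shift in current axes [0.0016 0.0007 0.0002] in target axes [0.0016 0.0007 0.0002] world [0.0008 0.0013 0.0009]
```

View pics/w5.png

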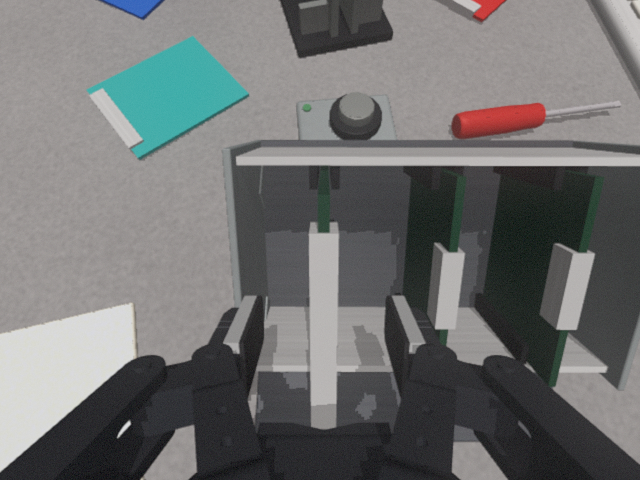

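Emit:
jog_arm:
  motion:
    - [[0.0012, 0.0003, 0], [0, 0, 0], 255]
    - [[0, 0, 0], [0, 0, 0], 255]
    - [[0, 0, 0], [0, 0, 0], 255]
    - [[0, 0, 0], [0, 0, 0], 255]
    - [[0, 0, 0], [0, 0, 0], 255]
    - [[0, 0, 0], [0, 0, 0], 255]
  grip_force: 60

```text
time_s: 7.73
ee_pos: [0.4906, -0.2034, 0.1403]
orientation: [[0.076, 0.995, 0.059], [0.76, -0.096, 0.642], [0.645, -0.003, -0.764]]
force: [0.1, -2.1, 3.8]
finger_gap: 0.102
```

```bash
python3 snap.py wrist w6; python3 - <<'E'
from tgt import *
delta(foot+.1038*C[:,2],Rt)
E
```

```text
7.78 [ 0.4906 -0.2034  0.1403] [[0.076, 0.995, 0.059], [0.76, -0.096, 0.642], [0.645, -0.003, -0.764]] [ 61.3  40.4 -31.7  83.1 -15.3  81.4  32. ] [-0.4 -3.   4. ] 0.104
tcp [ 0.4906 -0.2034  0.1403] rotvec [-0.0013 -0.003  -0.0038] shift in current axes [ 0.0007  0.0012 -0.001 ] in target axes [ 0.0006  0.0012 -0.001 ] world [ 0.0012 -0.0003  0.0012]
```

View pics/w6.png

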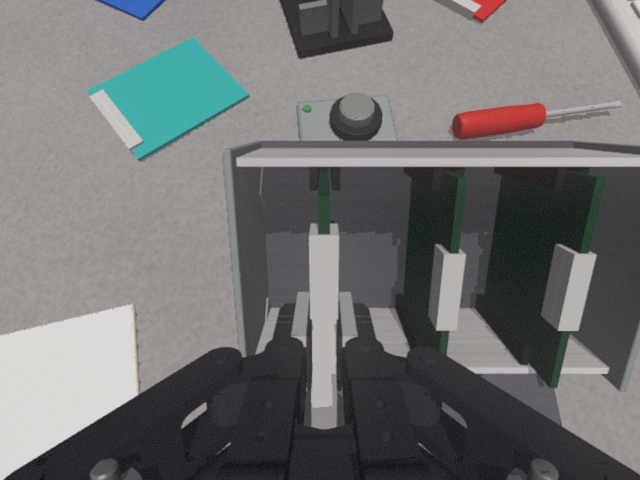

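Emit:
jog_arm:
  motion:
    - [[0, 0, -0.005], [0, 0, 0], 255]
    - [[0, 0, -0.008], [0, 0, 0], 255]
    - [[0, 0, -0.008], [0, 0, 0], 255]
    - [[0, 0, -0.008], [0, 0, 0], 255]
    - [[0, 0, 0], [0, 0, 0], 255]

```text
time_s: 8.2
ee_pos: [0.4885, -0.2226, 0.1631]
orientation: [[0.076, 0.995, 0.059], [0.76, -0.096, 0.643], [0.645, -0.004, -0.764]]
force: [-0.5, 0.9, -0.5]
finger_gap: 0.101
```

Emit:
jog_arm:
  motion:
    - [[0, 0, -0.01], [0, 0, 0], 255]
    - [[0, 0, -0.012], [0, 0, 0], 255]
    - [[0, 0, -0.012], [0, 0, 0], 255]
    - [[0, 0, 0], [0, 0, 0], 255]

```text
time_s: 8.53
ee_pos: [0.4868, -0.2451, 0.1895]
orientation: [[0.076, 0.995, 0.06], [0.761, -0.097, 0.642], [0.645, -0.003, -0.765]]
force: [-0.5, 1.0, 0.7]
finger_gap: 0.106
```

Emit:
jog_arm:
  motion:
    - [[0, 0, -0.012], [0, 0, 0], 255]
    - [[0, 0, -0.012], [0, 0, 0], 255]
    - [[0, 0, -0.02], [0, 0, 0], 255]
    - [[0, 0, -0.02], [0, 0, 0], 255]
    - [[0, 0, -0.02], [0, 0, 0], 255]
    - [[0, 0, -0.01], [0, 0, 0], 255]
    - [[0, 0, 0], [0, 0, 0], 255]
    - [[0, 0, 0], [0, 0, 0], 255]

```text
time_s: 9.2
ee_pos: [0.481, -0.3036, 0.2591]
orientation: [[0.076, 0.995, 0.058], [0.76, -0.095, 0.643], [0.645, -0.005, -0.764]]
force: [-1.0, 0.0, -1.8]
finger_gap: 0.101
```

```bash
python3 snap.py wrist w7;python3 snap.py side s7; python3 - <<'E'
from tgt import *
delta(foot+.1038*C[:,2],Rt)
E
```

```text
9.25 [ 0.4808 -0.3028  0.2587] [[0.076, 0.996, 0.056], [0.759, -0.094, 0.644], [0.646, -0.006, -0.763]] [ 63.2  42.1 -30.4  61.3 -14.3 102.7  29.8] [ 0.7  0.3 -2.6] 0.103
9.3 [ 0.4807 -0.3024  0.2586] [[0.076, 0.996, 0.055], [0.759, -0.094, 0.644], [0.647, -0.007, -0.763]] [ 63.2  42.1 -30.4  61.3 -14.3 102.7  29.8] [ 0.6  0.5 -2.4] 0.104
tcp [ 0.4807 -0.3024  0.2586] rotvec [-0.0054 -0.0052 -0.004 ] shift in current axes [1.000e-04 2.600e-03 1.535e-01] in target axes [0.0009 0.0017 0.1535] world [ 0.0111  0.0988 -0.117 ]
```

View pics/w7.png

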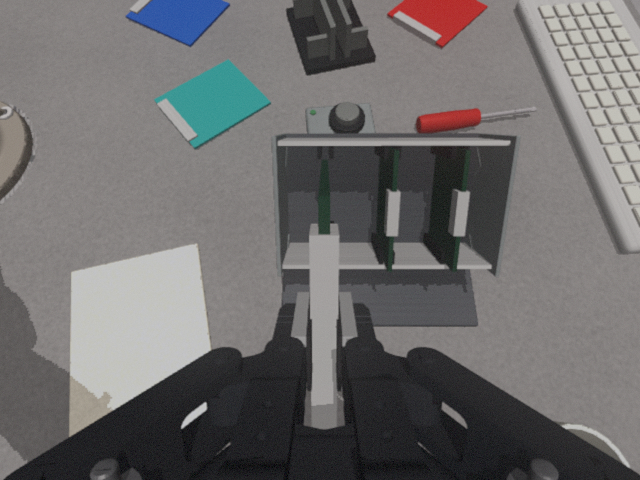

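View pics/s7.png

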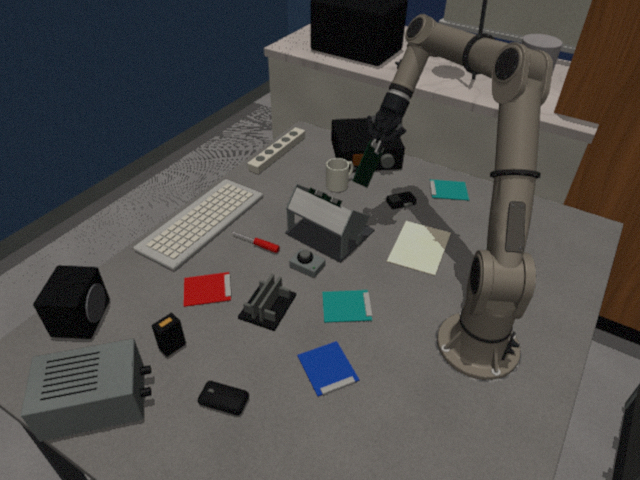

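Emit:
jog_arm:
  motion:
    - [[0, 0, -0.02], [0, -0.1, 0], 255]
    - [[0, 0, -0.02], [0, -0.115, 0], 255]
    - [[0, 0, -0.02], [0, -0.115, 0], 255]
    - [[0, 0, -0.02], [0, -0.115, 0], 255]
    - [[0, 0, -0.02], [0, -0.115, 0], 255]
    - [[0, 0, -0.015], [0, -0.138, 0], 255]
    - [[0, 0, 0], [0, 0, 0], 255]

```text
time_s: 9.88
ee_pos: [0.481, -0.3433, 0.3678]
orientation: [[0.081, 0.997, 0.006], [0.997, -0.081, 0.014], [0.015, 0.005, -1.0]]
force: [1.8, 3.7, -0.4]
finger_gap: 0.104
```

```bash
python3 snap.py wrist w8; python3 - <<'E'
import cv2
a=cv2.imread("pics/w4.png")
cv2.imwrite("pics/w4s.png",cv2.resize(a[0:80,270:390],(800,533),interpolation=cv2.INTER_CUBIC))
a=cv2.imread("pics/side0.png")[260:340,230:310];cv2.imwrite("pics/sist.png",cv2.resize(a,(600,600),interpolation=cv2.INTER_CUBIC))
a=cv2.imread("pics/scene0.png")[190:255,345:415];cv2.imwrite("pics/scst.png",cv2.resize(a,(630,585),interpolation=cv2.INTER_CUBIC))
E
```

```text
9.93 [ 0.4795 -0.3454  0.3648] [[0.085, 0.996, 0.002], [0.996, -0.085, 0.018], [0.018, 0.0, -1.0]] [ 50.1  24.  -25.5  61.4   9.2  97.   22.7] [ 0.5  0.5 -2.6] 0.106
```

View pics/w8.png

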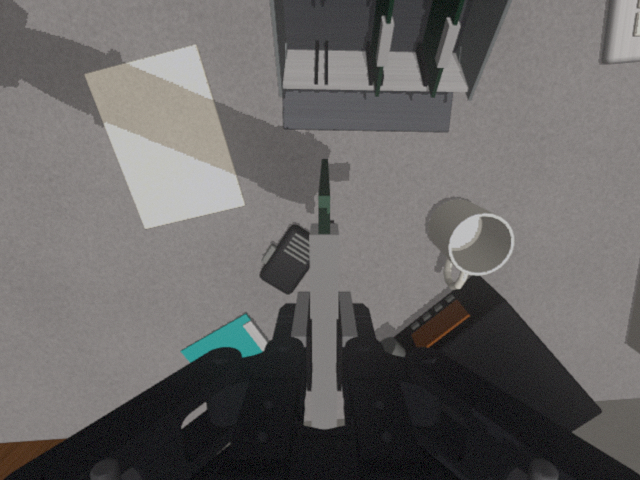

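View pics/sist.png

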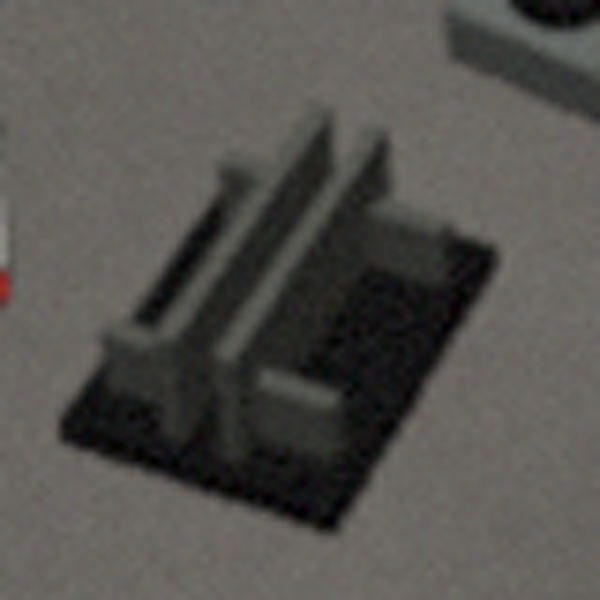

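View pics/scst.png

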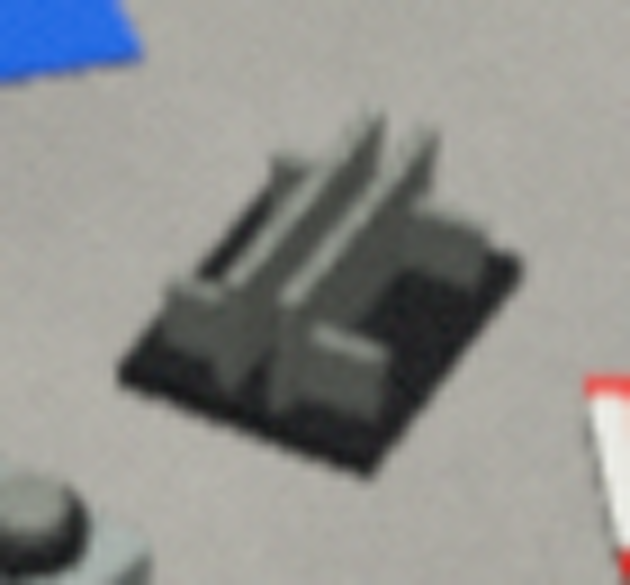

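```bash
cat > fits.py <<'E'
from plant import env; from h import *; import pickle
from scipy.optimize import least_squares
w=pickle.load(open("pics/w3.pkl","rb")); s=cam(env,"scene"); d=cam(env,"side")
W=lambda u,v:(270+u/5.454,v/5.454); D=lambda u,v:(230+u/7.5,260+v/7.5); S=lambda u,v:(345+u/9,190+v/9)
L=[(w,W(130,160),(.07,.055,.012)),(w,W(603,432),(-.07,-.055,.012)),(w,W(215,490),(-.07,.055,.012)),(w,W(600,462),(-.07,-.055,0)),(w,W(226,528),(-.07,.055,0)),
(w,W(388,285),(-.062,.0075,.067)),(w,W(450,272),(-.062,-.0075,.067)),
(d,D(62,440),(.07,-.055,0)),(d,D(335,535),(.07,.055,0)),(d,D(498,245),(-.07,.055,.012)),
(s,S(118,382),(-.07,.055,0)),(s,S(370,482),(-.07,-.055,0)),(s,S(522,262),(.07,-.055,.012))]
T=lambda p,X:Rz(p[2])@np.array(X)+np.array([p[0],p[1],0])
f=lambda p:np.hstack([proj(c,T(p,X))[0]-u for c,u,X in L])
p=least_squares(f,[.537,.177,np.radians(100)],loss="soft_l1",f_scale=.7).x
print(p[:2].round(4),np.degrees(p[2]).round(2)); print(f(p).reshape(-1,2).round(1).tolist())
E
python3 fits.py
```

```text
[0.5353 0.1819] 99.36
[[-1.1, -1.9], [0.7, 0.3], [1.0, 2.2], [0.1, 0.9], [-0.8, 1.1], [0.4, -0.6], [-0.4, -0.0], [-1.2, 0.6], [-0.7, 0.4], [-0.5, -0.1], [-1.0, -0.4], [-0.7, -0.6], [0.1, -1.4]]
```

Emit:
jog_arm:
  motion:
    - [[0.02, 0.0007, 0], [0, 0.016, 0], 255]
    - [[0.038, 0.0007, 0], [0, 0, 0], 255]
    - [[0.038, 0.0007, 0], [0, 0, 0], 255]
    - [[0.038, 0.0007, 0], [0, 0, 0], 255]
    - [[0.038, 0.0007, 0], [0, 0, 0], 255]
    - [[0.038, 0.0007, 0], [0, 0, 0], 255]
    - [[0.038, 0.0007, 0], [0, 0, 0], 255]
    - [[0.038, 0.0007, 0], [0, 0, 0], 255]
    - [[0.038, 0.0007, 0], [0, 0, 0], 255]
    - [[0.038, 0.0007, 0], [0, 0, 0], 255]
    - [[0.038, 0.0007, 0], [0, 0, 0], 255]
    - [[0.038, 0.0007, 0], [0, 0, 0], 255]
    - [[0.038, 0.0007, 0], [0, 0, 0], 255]
    - [[0.035, 0.0007, 0], [0, 0, 0], 255]
    - [[0.018, 0, 0], [0, 0, 0], 255]
    - [[0, 0, 0], [0, 0, -0.083], 255]
    - [[0, 0, 0], [0, 0, -0.083], 255]
    - [[0, 0, 0], [0, 0, -0.083], 255]
    - [[0, 0, 0], [0, 0, 0], 255]
    - [[0, 0, 0], [0, 0, 0], 255]

```text
time_s: 11.6
ee_pos: [0.5367, 0.1728, 0.3762]
orientation: [[-0.149, 0.989, -0.008], [0.988, 0.149, 0.033], [0.034, -0.003, -0.999]]
force: [-0.1, 0.0, -1.8]
finger_gap: 0.101
```

```bash
python3 snap.py wrist w9; cat > tgt2.py <<'E'
from delta import *
sp=np.array([.5353,.1819]); sy=np.radians(99.36)
X=Rz(sy)[:,0]; Rs=np.column_stack([X,np.cross([0,0,-1],X),[0,0,-1]])
E
python3 - <<'E'
from tgt2 import *
delta(np.r_[sp,.20],Rs)
c=cam(env,"wrist"); im=cv2.imread("pics/w9.png")
pts=[(sx*.07,sy_*.055,.012) for sx in(1,-1) for sy_ in (1,-1)]+[(sx*.062,sy_*.0075,.067) for sx in(1,-1) for sy_ in (1,-1)]
for q in proj(c,[Rz(sy)@np.array(q)+np.r_[sp,0] for q in pts]): cv2.circle(im,tuple(int(round(v)) for v in q),3,(0,0,255),1)
cv2.imwrite("pics/w9m.png",im)
E
```

```text
11.65 [0.5368 0.1729 0.3768] [[-0.149, 0.989, -0.007], [0.988, 0.15, 0.033], [0.034, -0.002, -0.999]] [  8.   22.4 -41.5  65.   12.9  96.9 -20.9] [-0.2  0.2 -1.9] 0.101
tcp [0.5368 0.1729 0.3768] rotvec [-0.0015 -0.0339 -0.0133] shift in current axes [0.0031 0.0002 0.177 ] in target axes [0.0091 0.     0.1768] world [-0.0015  0.009  -0.1768]
```

View pics/w9m.png

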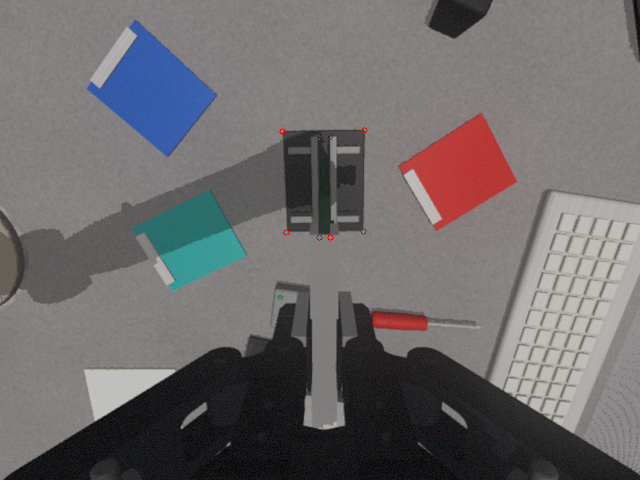

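```bash
python3 - <<'E'
import cv2
a=cv2.imread("pics/w9m.png")
cv2.imwrite("pics/w9c.png",cv2.resize(a[120:245,270:380],(528,600),interpolation=cv2.INTER_NEAREST))
E
```

```text
(no output)
```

View pics/w9c.png

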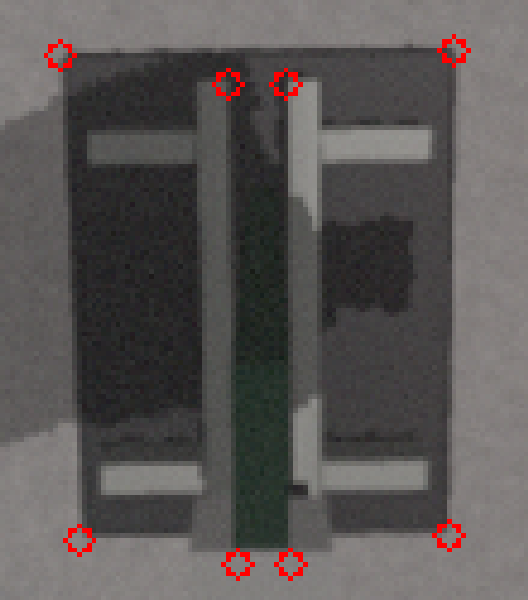

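Emit:
jog_arm:
  motion:
    - [[0, 0, 0], [-0.0015, -0.034, -0.013], 255]
    - [[0.003, 0, 0.02], [0, 0, 0], 255]
    - [[0.003, 0, 0.04], [0, 0, 0], 255]
    - [[0.003, 0, 0.04], [0, 0, 0], 255]
    - [[0, 0, 0.04], [0, 0, 0], 255]
    - [[0, 0, 0.025], [0, 0, 0], 255]
    - [[0, 0, 0.01], [0, 0, 0], 255]
    - [[0, 0, 0], [0, 0, 0], 255]
    - [[0, 0, 0], [0, 0, 0], 255]

```text
time_s: 12.4
ee_pos: [0.5369, 0.1829, 0.2046]
orientation: [[-0.165, 0.986, 0.005], [0.986, 0.165, 0.001], [-0.0, 0.006, -1.0]]
force: [-0.2, 0.4, -1.6]
finger_gap: 0.105
```

```bash
python3 snap.py wrist w10; python3 snap.py scene c10; python3 snap.py side s10
python3 - <<'E'
from tgt2 import *
delta(np.r_[sp,.20],Rs)
c=cam(env,"wrist"); im=cv2.imread("pics/w10.png")
pts=[(sx*.07,sy_*.055,.012) for sx in(1,-1) for sy_ in (1,-1)]+[(sx*.062,sy_*.0075,.067) for sx in(1,-1) for sy_ in (1,-1)]
for q in proj(c,[Rz(sy)@np.array(q)+np.r_[sp,0] for q in pts]): cv2.circle(im,tuple(int(round(v)) for v in q),3,(0,0,255),1)
b=cv2.resize(cv2.imread("pics/c10.png")[140:260,330:430],(400,480),interpolation=cv2.INTER_CUBIC)
e=cv2.resize(cv2.imread("pics/s10.png")[200:340,220:320],(343,480),interpolation=cv2.INTER_CUBIC)
cv2.imwrite("pics/g10.png",np.hstack([b,e])); cv2.imwrite("pics/w10m.png",im)
E
```

```text
12.45 [0.5377 0.1835 0.2058] [[-0.165, 0.986, 0.008], [0.986, 0.165, 0.002], [0.001, 0.008, -1.0]] [  7.8  25.4 -40.5  85.4  16.9  74.9 -24.7] [ 0.6  0.2 -1.9] 0.101
12.5 [0.5379 0.1838 0.2064] [[-0.165, 0.986, 0.009], [0.986, 0.165, 0.002], [0.001, 0.01, -1.0]] [  7.8  25.4 -40.5  85.4  16.9  74.9 -24.7] [-0.  -0.1 -0.8] 0.101
12.55 [0.5379 0.1839 0.2065] [[-0.165, 0.986, 0.01], [0.986, 0.165, 0.002], [0.0, 0.01, -1.0]] [  7.8  25.4 -40.5  85.4  16.9  74.9 -24.7] [-0.5  0.9 -2.3] 0.105
tcp [0.5379 0.1839 0.2065] rotvec [ 0.0098 -0.0005  0.0028] shift in current axes [-0.0015 -0.0029  0.0065] in target axes [-0.0015 -0.0029  0.0065] world [-0.0026 -0.002  -0.0065]
```

View pics/w10m.png

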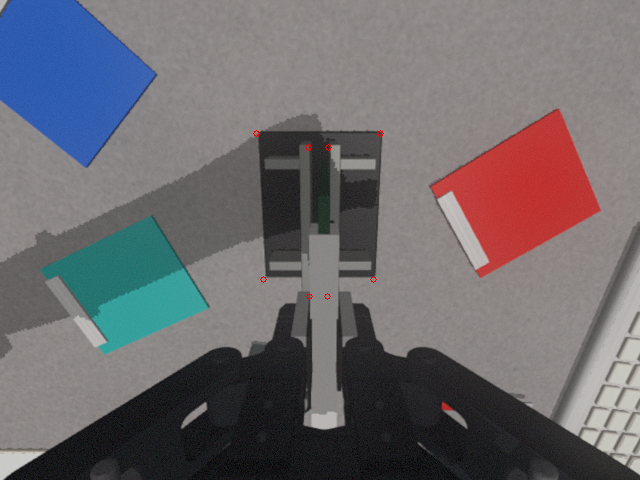

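View pics/g10.png

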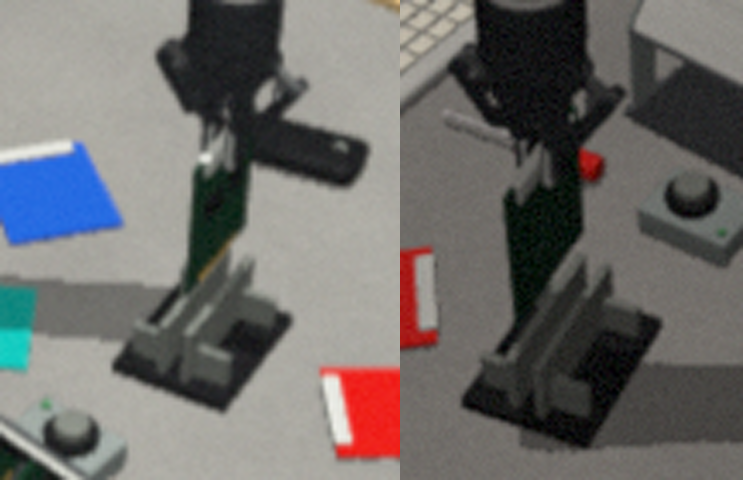

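```bash
python3 - <<'E'
import cv2
a=cv2.imread("pics/w10m.png")
cv2.imwrite("pics/w10c.png",cv2.resize(a[120:300,250:390],(560,720)[:2] if 0 else (466,600),interpolation=cv2.INTER_NEAREST))
E
```

```text
(no output)
```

View pics/w10c.png

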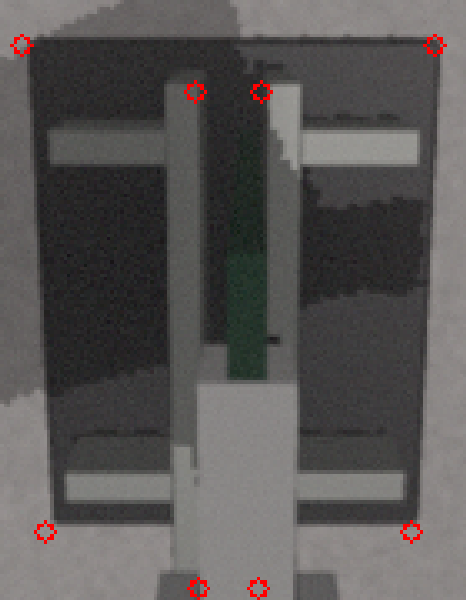

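Emit:
jog_arm:
  motion:
    - [[-0.0015, -0.002, 0], [0.0098, 0, 0.002], 255]
    - [[0, 0, 0.01], [0, 0, 0], 255]
    - [[0, 0, 0.01], [0, 0, 0], 255]
    - [[0, 0, 0.008], [0, 0, 0], 255]
    - [[0, 0, 0], [0, 0, 0], 255]
    - [[0, 0, 0], [0, 0, 0], 255]

```text
time_s: 13.05
ee_pos: [0.5337, 0.1806, 0.1746]
orientation: [[-0.164, 0.986, -0.007], [0.986, 0.164, -0.002], [-0.001, -0.007, -1.0]]
force: [0.6, 0.5, -1.2]
finger_gap: 0.101
```

```bash
python3 snap.py wrist w11
python3 - <<'E'
from tgt2 import *
delta(np.r_[sp,.1158],Rs)
a=cv2.imread("pics/w11.png")
cv2.imwrite("pics/w11c.png",cv2.resize(a[120:300,250:390],(466,600),interpolation=cv2.INTER_NEAREST))
E
```

```text
13.1 [0.5342 0.1809 0.1753] [[-0.164, 0.986, -0.006], [0.986, 0.164, -0.002], [-0.001, -0.006, -1.0]] [  7.7  26.8 -40.   88.   17.7  72.  -25.4] [-0.4  0.4 -1. ] 0.103
tcp [0.5342 0.1809 0.1753] rotvec [-0.0058  0.0008  0.0014] shift in current axes [0.0008 0.0016 0.0595] in target axes [0.0008 0.0012 0.0595] world [ 0.0011  0.001  -0.0595]
```

View pics/w11c.png

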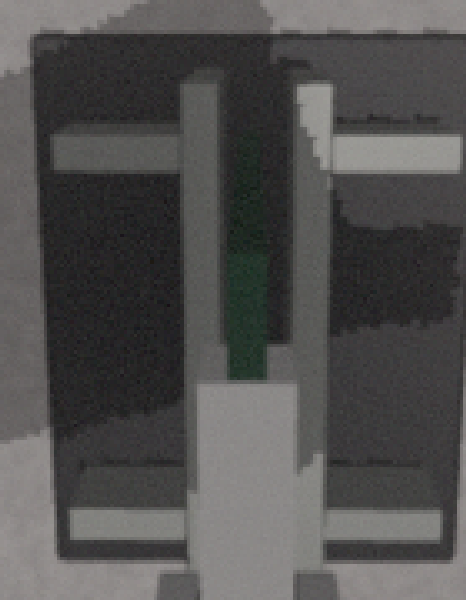

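Emit:
jog_arm:
  motion:
    - [[0.0008, 0.0015, 0], [-0.005, 0, 0], 255]
    - [[0, 0, 0.01], [0, 0, 0], 255]
    - [[0, 0, 0.01], [0, 0, 0], 255]
    - [[0, 0, 0.012], [0, 0, 0], 255]
    - [[0, 0, 0.01], [0, 0, 0], 255]
    - [[0, 0, 0.006], [0, 0, 0], 255]
    - [[0, 0, 0], [0, 0, 0], 255]
    - [[0, 0, 0], [0, 0, 0], 255]

```text
time_s: 13.77
ee_pos: [0.5355, 0.1818, 0.1271]
orientation: [[-0.164, 0.986, -0.001], [0.986, 0.164, -0.001], [-0.001, -0.001, -1.0]]
force: [-0.1, -0.8, -1.1]
finger_gap: 0.105
```

```bash
python3 snap.py wrist w12
python3 - <<'E'
from tgt2 import *
delta(np.r_[sp,.1158],Rs)
a=cv2.imread("pics/w12.png")
cv2.imwrite("pics/w12c.png",cv2.resize(a[100:300,220:420],(600,600),interpolation=cv2.INTER_NEAREST))
E
```

```text
13.82 [0.536  0.1822 0.1279] [[-0.164, 0.986, 0.0], [0.986, 0.164, -0.0], [-0.001, 0.0, -1.0]] [  7.   29.2 -39.   91.7  19.7  66.1 -27. ] [-0.3 -0.4 -1.5] 0.101
tcp [0.536  0.1822 0.1279] rotvec [0.0004 0.0006 0.0015] shift in current axes [-0.0002 -0.0008  0.0121] in target axes [-0.0002 -0.0008  0.0121] world [-0.0007 -0.0003 -0.0121]
```

View pics/w12c.png

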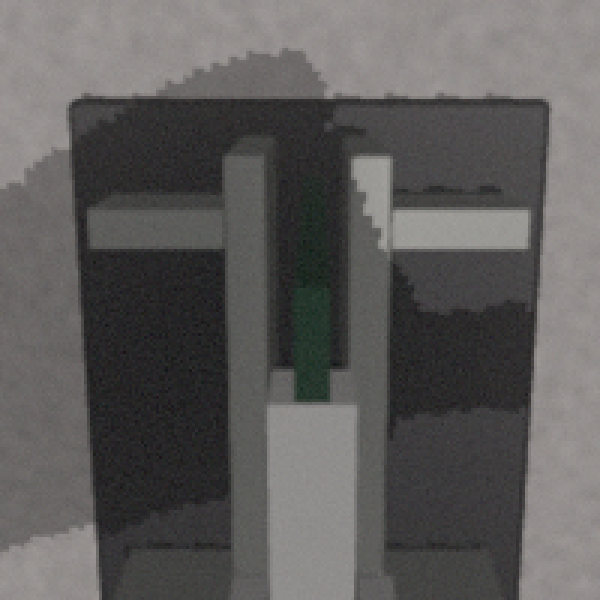

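Emit:
jog_arm:
  motion:
    - [[0, 0, 0.004], [0, 0, 0], 255]
    - [[0, 0, 0.003], [0, 0, 0], 255]
    - [[0, 0, 0.002], [0, 0, 0], 255]
    - [[0, 0, 0], [0, 0, 0], 255]

```text
time_s: 14.15
ee_pos: [0.5356, 0.1818, 0.1184]
orientation: [[-0.164, 0.986, -0.0], [0.986, 0.164, -0.001], [-0.001, -0.001, -1.0]]
force: [-0.6, -1.2, -1.9]
finger_gap: 0.109
```

Emit:
jog_arm:
  motion:
    - [[0, 0, 0.001], [0, 0, 0], 255]
    - [[0, 0, 0.001], [0, 0, 0], 255]
    - [[0, 0, 0], [0, 0, 0], 255]

```text
time_s: 14.4
ee_pos: [0.5358, 0.182, 0.1167]
orientation: [[-0.164, 0.986, 0.0], [0.986, 0.164, -0.001], [-0.001, 0.0, -1.0]]
force: [-0.3, 0.6, -1.3]
finger_gap: 0.104
```

Emit:
jog_arm:
  motion:
    - [[0, 0, 0.001], [0, 0, 0], 255]
    - [[0, 0, 0], [0, 0, 0], 255]

```text
time_s: 14.57
ee_pos: [0.5362, 0.182, 0.1161]
orientation: [[-0.164, 0.986, 0.001], [0.986, 0.164, -0.001], [-0.001, 0.001, -1.0]]
force: [0.0, 0.7, -0.1]
finger_gap: 0.103
```

Emit:
jog_arm:
  motion:
    - [[0, 0, 0.001], [0, 0, 0], 255]
    - [[0, 0, 0], [0, 0, 0], 255]

```text
time_s: 14.73
ee_pos: [0.5366, 0.1819, 0.116]
orientation: [[-0.164, 0.987, 0.002], [0.987, 0.164, -0.001], [-0.001, 0.002, -1.0]]
force: [-0.6, -1.5, 4.7]
finger_gap: 0.101
```

Emit:
jog_arm:
  motion:
    - [[0, 0, 0.001], [0, 0, 0], 255]
    - [[0, 0, 0], [0, 0, 0], 255]

```text
time_s: 14.9
ee_pos: [0.5371, 0.1819, 0.1159]
orientation: [[-0.163, 0.987, 0.003], [0.987, 0.163, -0.001], [-0.002, 0.003, -1.0]]
force: [-1.8, -2.6, 7.5]
finger_gap: 0.107
```

Emit:
jog_arm:
  motion:
    - [[0, 0, -0.001], [0, 0, 0], 225]
    - [[0, 0, 0], [0, 0, 0], 215]
    - [[0, 0, 0], [0, 0, 0], 205]
    - [[0, 0, 0], [0, 0, 0], 195]
    - [[0, 0, 0], [0, 0, 0], 180]
    - [[0, 0, 0], [0, 0, 0], 165]
    - [[0, 0, 0], [0, 0, 0], 150]
    - [[0, 0, 0], [0, 0, 0], 130]
    - [[0, 0, 0], [0, 0, 0], 110]
    - [[0, 0, 0], [0, 0, 0], 80]
    - [[0, 0, 0], [0, 0, 0], 50]
    - [[0, 0, 0], [0, 0, 0], 50]
    - [[0, 0, 0], [0, 0, 0], 50]

```text
time_s: 15.98
ee_pos: [0.5359, 0.182, 0.1149]
orientation: [[-0.164, 0.986, 0.0], [0.986, 0.164, -0.001], [-0.001, 0.0, -1.0]]
force: [0.1, -0.5, 1.1]
finger_gap: 0.799
```

```bash
python3 snap.py wrist w13; python3 snap.py scene c13;python3 snap.py side s13
python3 - <<'E'
from h import *
b=cv2.resize(cv2.imread("pics/c13.png")[140:260,330:430],(400,480),interpolation=cv2.INTER_CUBIC)
e=cv2.resize(cv2.imread("pics/s13.png")[200:340,220:320],(343,480),interpolation=cv2.INTER_CUBIC)
cv2.imwrite("pics/g13.png",np.hstack([b,e]))
E
```

```text
16.03 [0.5359 0.182  0.1149] [[-0.164, 0.986, 0.0], [0.986, 0.164, -0.001], [-0.001, 0.0, -1.0]] [  6.8  30.  -38.6  92.6  20.2  64.6 -27.5] [-0.6 -0.3  1. ] 0.805
16.08 [0.5359 0.182  0.1149] [[-0.164, 0.986, 0.0], [0.986, 0.164, -0.001], [-0.001, 0.0, -1.0]] [  6.8  30.  -38.6  92.6  20.2  64.6 -27.5] [-0.5  0.   0.3] 0.807
16.13 [0.5359 0.182  0.1149] [[-0.164, 0.986, 0.0], [0.986, 0.164, -0.001], [-0.001, 0.0, -1.0]] [  6.8  30.  -38.6  92.6  20.2  64.6 -27.5] [-0.7  0.2 -0.5] 0.8
```

View pics/w13.png

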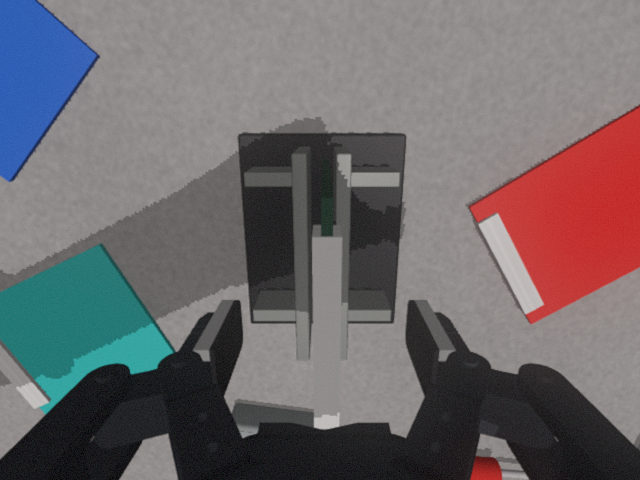

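View pics/g13.png

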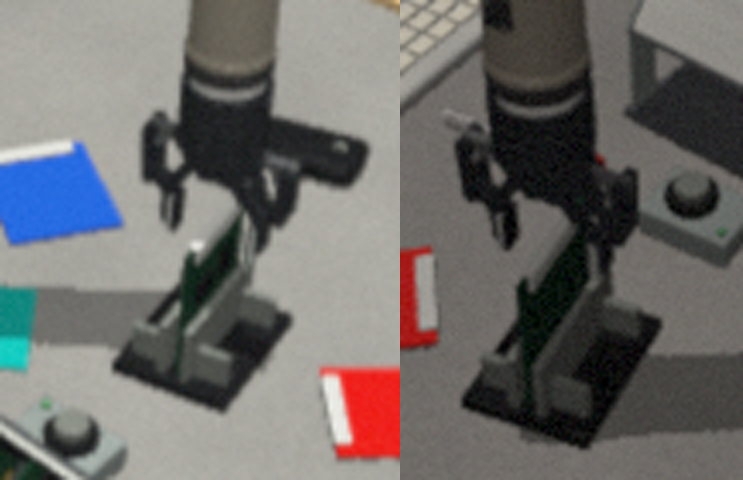

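Emit:
jog_arm:
  motion:
    - [[0, 0, -0.008], [0, 0, 0], 50]
    - [[0, 0, -0.015], [0, 0, 0], 50]
    - [[0, 0, -0.02], [0, 0, 0], 50]
    - [[0, 0, -0.03], [0, 0, 0], 50]
    - [[0, 0, -0.04], [0, 0, 0], 50]
    - [[0, 0, -0.04], [0, 0, 0], 50]
    - [[0, 0, -0.03], [0, 0, 0], 50]
    - [[0, 0, 0], [0, 0, 0], 50]
    - [[0, 0, 0], [0, 0, 0], 50]
    - [[0, 0, 0], [0, 0, 0], 50]

```text
time_s: 16.97
ee_pos: [0.5355, 0.182, 0.2977]
orientation: [[-0.164, 0.986, 0.0], [0.986, 0.164, -0.001], [-0.001, -0.0, -1.0]]
force: [0.5, -0.4, -0.7]
finger_gap: 0.806
```

```bash
python3 snap.py wrist w14; python3 snap.py scene c14;python3 snap.py side s14
python3 - <<'E'
from h import *; import pickle
b=cv2.resize(cv2.imread("pics/c14.png")[140:320,260:440],(400,400),interpolation=cv2.INTER_CUBIC)
e=cv2.resize(cv2.imread("pics/s14.png")[160:340,220:400],(400,400),interpolation=cv2.INTER_CUBIC)
cv2.imwrite("pics/g14.png",np.hstack([b,e]))
sp=[.5353,.1819,0];R=Rz(np.radians(99.36))
w=pickle.load(open("pics/w14.pkl","rb"))
print(proj(w,[R@np.array(q)+sp for q in [(.042,.005,.142),(.042,-.005,.142),(-.042,.005,.142),(-.042,-.005,.142)]]).round(1).tolist())
E
```

```text
17.02 [0.5352 0.1816 0.2968] [[-0.164, 0.986, -0.002], [0.986, 0.164, -0.002], [-0.002, -0.002, -1.0]] [  7.4  23.1 -41.3  75.5  15.   87.  -22.9] [-0.5 -1.1 -0.9] 0.807
17.07 [0.5351 0.1815 0.2963] [[-0.164, 0.986, -0.003], [0.986, 0.164, -0.002], [-0.002, -0.003, -1.0]] [  7.4  23.1 -41.3  75.5  15.   87.  -22.9] [-0.3 -0.7  0.3] 0.803
17.12 [0.5351 0.1815 0.2962] [[-0.164, 0.986, -0.003], [0.986, 0.164, -0.002], [-0.002, -0.003, -1.0]] [  7.4  23.1 -41.3  75.5  15.   87.  -22.9] [-0.2 -0.5 -1.2] 0.803
[[316.9, 168.7], [329.3, 168.8], [317.3, 265.5], [328.7, 265.5]]
```

View pics/w14.png

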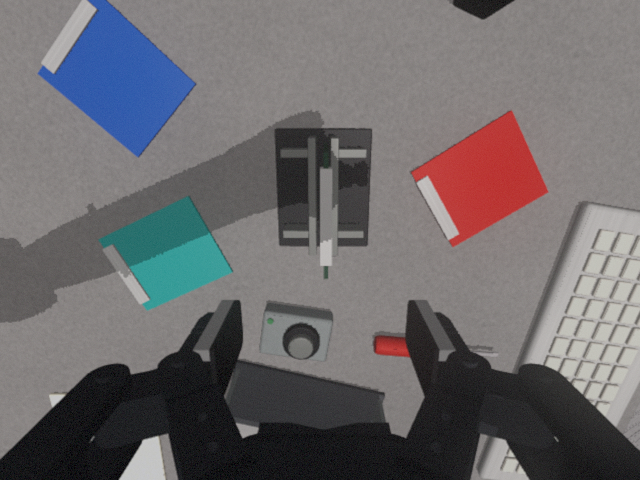

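View pics/g14.png

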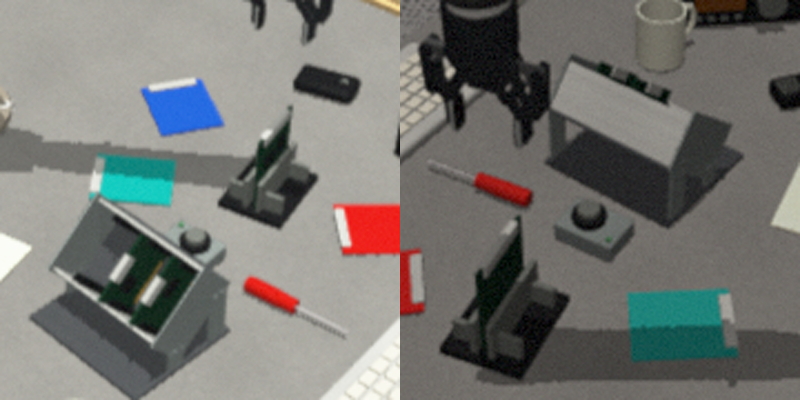

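```bash
python3 -c "
from plant import env
print(env.job_done())"
```

```text
the job is handed in; nothing more can be done
None
```

I pressed the standby button first, then moved the tall card from the cage into the bench stand. The job is handed in at about 17 s on the robot's clock.

- **Button:** I pressed it down until it hit a hard stop, with 29 N on the wrist, then released it. In the later pictures it stands up again. I did not read its travel directly.
- **Card:** I drew it about 150 mm along its leaning slot, turned it upright and lowered it until it touched the stand's floor. I felt the contact at a tool height of 0.116 m, which matches the height I had calculated. Then I let go.
- **Last checks:** The card stands upright and free in the stand. Its bar shows within 1 px (about 1 mm) of centre along the slot, and about 2 mm to one side across it. The short cards, look-alikes and nearby objects look unmoved; I did not check each of the farther bystanders again at the end.
- **Disagreement:** While lowering, the card sat 2 to 3 mm off the slot's centre because the arm settled slowly. I corrected this twice before the card went into the slot.

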